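# Find the rocking canister lid and press it home

## Robot

A 6-joint arm with a two-finger parallel gripper is mounted at the origin on the work surface. World frame = base frame: x ahead of the robot, y to its left, z up, the work surface at z = 0. Lengths are in mm, angles in degrees, forces in N, time in s.
With the tool pointing down it reaches from about 350 to 850 mm from the base axis. Payload 8.1 kg.
Tool frame: the origin (TCP) lies on the centre line of the jaws, within the pads' length; the fingertips stand 19 mm ahead of it and the grasp point (between the pads) is the TCP; z points along the fingers, y is the direction in which the jaws open and shut (so a half turn about z gives the same grasp; the last joint's range is limited). The gripper opens to 85 mm and grips with 20 to 120 N. Pads are 22 mm wide; open, the fingers measure 114 mm over their backs; the gripper's body (76 mm by 85 mm) begins 54 mm behind the grasp point. The pads swing forward as they close: fully open they stand 13 mm farther back than shut.
Start: joints at [68.044, 7.471, 85.268, -0, 87.261, -4.893], TCP at [176.029, 573.602, 250.292] pointing down, gripper open.
Joint ranges: [-169.43, 169.43], [-51.17, 129.36], [1.28, 143.12], [-76.62, 256.62], [0, 156.53], [-152.29, 152.29]. Speed limits (degrees/s): [136.94, 136.94, 159.86, 180, 180, 180].

## Interface

Orientations are given as [roll, pitch, yaw] about the fixed x, y, z axes, in that order (R = Rz(yaw) Ry(pitch) Rx(roll)).
In Python, from bench import r, viewer gives the robot as it stands.
- The arm moves only by the tool carry_out, never from a script. Its argument "commands" is a list that holds one entry, the list of rows, each a list of 7 numbers: the finger opening in mm, from 0 to 85.4, then the shift along the tool's x, y, z in mm, then the turn, a rotation vector about the tool's x, y, z in degrees. A call has 1 to 5 rows; each row is the pose to reach, as a shift and turn from the pose commanded when the call began, along the tool's axes at that moment; what a row does not reach only later rows make up. A row lasts 1/8 s, in which the tool goes at most 62.5 mm and 10.7 degrees, less where a joint would pass 70% of its speed; a pose out of reach is approached as far as the arm can. A call with a gripper value outside its range is refused whole. The fingers move at their own pace and stop on an object; "grip_force" is the grip in N (left out, the last holds). Time passes only in rows, so rows that repeat a pose let the fingers close. It gives the time, the measured TCP pose, the force and the opening at its end, in the units of the state.
- r.sense(): the state, without advancing time (a new reading comes with each control period).
- viewer.snapshot(name): name is "side" or "top" or "wrist"; returns the picture (420x560x3 uint8, red, green, blue); there is no depth.
- viewer.calibration(name): a dict with "camera_matrix" (3x3 intrinsics, pixels), "k1" (the pictures are not rectified: a ray, as slopes to the right and down, at radius r is drawn at 1 + k1 r^2 times it, then the intrinsics apply), "rvec" (rotation vector, rad) and "tvec" (3), from world to camera coordinates, as OpenCV has them. Camera axes: x right, y down, z forward; pixel columns grow to the right and rows downward; lengths in mm; the calibration is good to about 2 mm. A picture is of the moment at which its call begins: read the wrist's pose just before it. calibration takes no time and is no camera call; for the wrist camera it gives the pose at the moment of the call.
- r.hand_in(): hands the job in, once; it reports no verdict.
The state is a dict: "time": time; "joint_pos": joint angles; "qd": joint speeds; "joint_efforts": joint torques, N m; "tool_pos": TCP position; "tcp_rot": TCP orientation; "ft_force": force on the tool from outside, world axes, zero at the start; "wrist_torque": the same for the moment, N m; "finger_gap": finger opening in mm.
Only numpy, scipy, OpenCV 4.12 (cv2) and the standard library are available. Lean on these libraries where they do the work, as an engineer would, in place of code of your own. Each camera call takes 0.05 s, during which the arm holds its last target. There are 200 camera calls.

## Task

One of the four canister lids on the pantry board is not sealed. Feel for it by pressing the lids one after another near their near or far edge until one clearly rocks under the fingertip, then press that lid in the middle until it is fully home and level. Only press: do not pull any lid up, and leave the other things where they stand.

Things in the scene. Friction and masses are not known exactly. Their poses are not given: they have to be found in the camera images.
- tray: wooden board, 210 (its x) x 530 (its y) x 12 thick, carried level by a fixed riser of two cross bars, its underside 2 to 60 above the table (it varies), origin at the centre of its underside; its x axis points away from the robot. Four identical clear square canisters (98 x 98, 120 tall) with white square lids stand fast on it in one row along its y axis, 120 apart, 30 beyond its centre line in x. Three lids are sealed and rigid; one, anywhere in the row, is loose
- place_1 (a point): place 1 of the row, counted from the robot's left: the centre of the upper face of the lid there when that lid is fully home, 144 mm above the underside of the board, so 146 to 204 mm above the table (a loose lid stands 6 mm higher). Lids are 104 x 104, flat, 20 thick, with a flush round disc drawn in the middle; axes as the board's
- place_2 (a point): place 2 of the row, counted from the robot's left: the centre of the upper face of the lid there when that lid is fully home, 144 mm above the underside of the board, so 146 to 204 mm above the table (a loose lid stands 6 mm higher). Lids are 104 x 104, flat, 20 thick, with a flush round disc drawn in the middle; axes as the board's
- place_3 (a point): place 3 of the row, counted from the robot's left: the centre of the upper face of the lid there when that lid is fully home, 144 mm above the underside of the board, so 146 to 204 mm above the table (a loose lid stands 6 mm higher). Lids are 104 x 104, flat, 20 thick, with a flush round disc drawn in the middle; axes as the board's
- place_4 (a point): place 4 of the row, counted from the robot's left: the centre of the upper face of the lid there when that lid is fully home, 144 mm above the underside of the board, so 146 to 204 mm above the table (a loose lid stands 6 mm higher). Lids are 104 x 104, flat, 20 thick, with a flush round disc drawn in the middle; axes as the board's
- lid_rock (a joint): tilt of the loose lid, wherever it is, in rad: 0 level; positive when its far edge (board +x) is down, negative when its near edge (towards the robot) is down. It tips about the line through its middle along the board's y. About 1 to 2 N on the near or far edge, 30 to 40 mm from the middle, tips it up to about 0.13 until the edge meets the canister's rim; it springs level again when let go. Once home it no longer tips
- lid_seat (a joint): how far the loose lid has been pressed down, in m: about 0 at the start (standing proud), 0.006 fully home, negative if pulled up. It slides stiffly, needing about 8 N pressed on its middle, and stays where it is left
- spice_jar: amber glass spice jar with red cap, diameter 42, height 85, standing on the board in front of the canisters (mm); origin at the centre of its underside, z axis up. Not part of the job
- pepper_jar: clear glass spice jar with black cap, diameter 42, height 85, standing on the board in front of the canisters (mm); origin at the centre of its underside, z axis up. Not part of the job
- small_tin: small steel tin with green label, diameter 54, height 58, standing on the board in front of the canisters (mm); origin at the centre of its underside, z axis up. Not part of the job
- mug: blue ceramic mug, diameter 80, height 90, to the left of the board (mm); origin at the centre of its underside, z axis up. Not part of the job
- bowl: white ceramic bowl, diameter 120, height 60, to the right of the board (mm); origin at the centre of its underside, z axis up. Not part of the job

How it is judged (in metres and radians):
On the way, in this order (a step that is already met when the one before it is completed fails the run):
1. the loose lid is rocked by a press near its edge (tilted more than 0.06 rad) ((value of joint lid_rock above 0.06 rad or value of joint lid_rock below -0.06 rad)), for 0.05 s.
2. the loose lid is pressed home and level (value of joint lid_seat above 0.0045 m and value of joint lid_rock between -0.04 and 0.04 rad), for 0.2 s.
At the end, for the whole second after the job is handed in: the loose lid, after it has been felt to rock, is down within 1.5 mm of fully home (joint over 0.0045 m), level within 0.04 rad and at rest; nothing was lifted and the other things have not moved more than 20 mm (all of step 2 and velocity of joint lid_seat below 0.005 m/s); the robot touches nothing.
It fails at once if the loose lid is pulled up by more than 4 mm (value of joint lid_seat below -0.004 m).
It fails at once if a jar, the tin, the mug or bowl is moved or lifted by more than 20 mm (distance of any of spice_jar, pepper_jar, small_tin, mug, bowl from where it was at the start of the episode above 0.02 m).
It also fails if it takes over 51 s, if anything falls off the work surface, if the arm or the gripper's body presses on something with over 40 N, if the wrist force passes 120 N, or if a joint passes its speed limit or range.

## Working session

There is one attempt and no reset: what is moved stays moved. The work goes in short steps, Python scripts to look and compute and a tool call to move; the robot and the scene stay as the last step left them, time stands still between calls to the robot, and variables do not carry over. Pictures are saved under pics/ and viewed, about 8 in all and at most 12, crops included, and the job is handed in when it is done.

Besides the shell and the picture viewer there is one more tool, called after ">>>" as name(argument=value, ...) on one line, values as JSON. carry_out: Moves the arm, as the interface text tells. Its arguments: {"type":"object","properties":{"commands":{"type":"array","items":{"type":"array","items":{"type":"array","items":{"type":"number"}}}},"grip_force":{"type":"number"}},"required":["commands"]}

```bash
mkdir -p pics; ls
python3 - <<'E'
from bench import r, viewer
import cv2, numpy as np
print(r.sense())
for n in ("top","side"):
    cv2.imwrite(f"pics/{n}0.png", viewer.snapshot(n)[...,::-1]); print(n, viewer.calibration(n))
E
```

```text
pics
{'time': 0.0, 'joint_pos': array([ 6.80452132e+01,  7.51367489e+00,  8.53294802e+01, -5.98619789e-04,
        8.72611686e+01, -4.89547819e+00]), 'qd': array([-0.01368872, -0.00138978,  0.04986041,  0.05029685, -0.0111678 ,
       -0.02748225]), 'joint_efforts': array([ 4.15105296e-04, -5.69375253e+01, -5.00582600e+01, -1.64774301e-04,
        1.37943242e-02,  2.52898792e-05]), 'tool_pos': array([175.83118343, 573.1227185 , 249.25741111]), 'tcp_rot': array([-1.79896006e+02, -8.30710333e-03,  1.62940713e+02]), 'ft_force': array([-0.12889763, -0.07640529, -0.13261382]), 'wrist_torque': array([ 0.01436134,  0.00670697, -0.01170499]), 'finger_gap': 85.10230655111155}
top {'camera_matrix': array([[483.61849923,   0.        , 287.97700509],
       [  0.        , 483.61849923, 209.40241229],
       [  0.        ,   0.        ,   1.        ]]), 'k1': 0.027931338147990033, 'rvec': array([ 2.0791363 , -2.15854376,  0.22809067]), 'tvec': array([   5.87576799,  527.56151385, 1453.88614597])}
side {'camera_matrix': array([[395.64207566,   0.        , 278.35233768],
       [  0.        , 395.64207566, 201.04012012],
       [  0.        ,   0.        ,   1.        ]]), 'k1': -0.03903531853176066, 'rvec': array([ 2.08932248, -0.35609294,  0.19464163]), 'tvec': array([-488.20821252,  220.04608095,  993.19179997])}
```

View pics/top0.png

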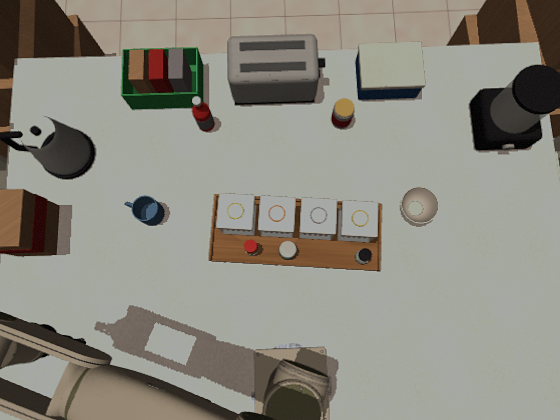

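View pics/side0.png

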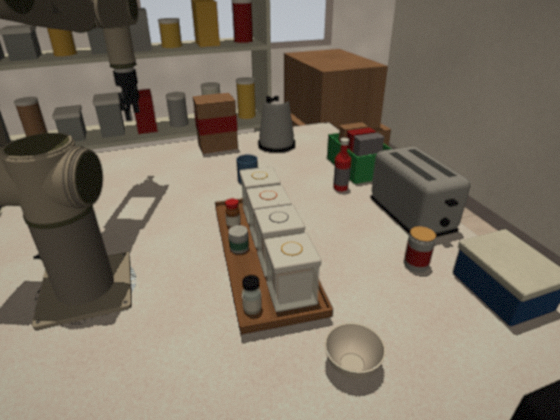

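The top view shows the board with its lids' discs at (235,211), (277,213), (319,215) and (360,218), and the three small items in front of them. The side view shows the same discs at (260,176), (268,195), (279,217) and (292,249). Next I fit the row pose from both.

```bash
cat > h.py <<'E'
import numpy as np, cv2
from bench import r, viewer
from scipy.spatial.transform import Rotation as R
def proj(P, c):
    Q = cv2.Rodrigues(c["rvec"])[0] @ np.atleast_2d(P).T + c["tvec"][:,None]
    s = Q[:2]/Q[2]; s = s*(1+c["k1"]*(s**2).sum(0)); K = c["camera_matrix"]
    return np.c_[K[0,0]*s[0]+K[0,2], K[1,1]*s[1]+K[1,2]]
def to_tool(P):
    """shift in tool axes from the measured TCP to world P"""
    s = r.sense(); return R.from_euler("xyz", s["tcp_rot"], degrees=True).inv().apply(np.asarray(P)-s["tool_pos"])
E
python3 - <<'E'
from h import *
from scipy.optimize import least_squares
T=np.array([(235,211),(277,213),(319,215),(360,218)],float); S=np.array([(260,176),(268,195),(279,217),(292,249)],float)
ct,cs=viewer.calibration("top"),viewer.calibration("side")
def pts(p):
    k=np.array([1.5,.5,-.5,-1.5])*120; a=p[3]
    return np.c_[p[0]-k*np.sin(a),p[1]+k*np.cos(a),np.full(4,p[2])]
f=lambda p:np.r_[(proj(pts(p),ct)-T).ravel(),(proj(pts(p),cs)-S).ravel()]
o=least_squares(f,[550,0,170,0]); print(o.x,np.degrees(o.x[3])); print(np.round(o.fun.reshape(2,4,2),1)); P=pts(o.x); print(P.round(1))
print([np.hypot(*q[:2]).round() for q in P])
E
```

```text
[ 4.89981389e+02 -3.97660378e+01  1.64647012e+02 -9.50864442e-02] -5.4480519408407275
[[[ 0.3 -0.5]
  [-0.1 -0.2]
  [-0.4  0.2]
  [ 0.2 -0.4]]

 [[-0.7 -1.1]
  [ 0.1 -0.2]
  [-0.2  1.9]
  [-0.1 -0.6]]]
[[ 507.1  139.4  164.6]
 [ 495.7   20.   164.6]
 [ 484.3  -99.5  164.6]
 [ 472.9 -219.   164.6]]
[np.float64(526.0), np.float64(496.0), np.float64(494.0), np.float64(521.0)]
```

Run:
```python
from h import *
print(to_tool([519,-103,215]).round(1), r.sense()["tcp_rot"])
```

```text
[-526.4 -545.7   35.2] [-1.79902858e+02 -7.77205262e-03  1.62937565e+02]
```

>>> carry_out(commands=[[[0,-60,-62,0,0,0,-4],[0,-120,-124,0,0,0,-8],[0,-180,-186,5,0,0,-11.6],[0,-240,-248,5,0,0,-11.6],[0,-300,-310,10,0,0,-11.6]]], grip_force=40)

```text
time: 0.72
tool_pos: [318.2, 293.4, 244.4]
tcp_rot: [-180.0, 0.0, 174.6]
ft_force: [1.1, 0.3, 0.6]
finger_gap: 0.2
```

Run:
```python
from h import *
print(to_tool([519,-103,215]).round(1), r.sense())
```

```text
[-237.4 -375.6   29.4] {'time': 0.725, 'joint_pos': array([ 3.58882749e+01, -1.92695061e+01,  1.10801326e+02, -8.74354196e-03,
        8.84631924e+01, -4.86757059e+01]), 'qd': array([-63.79677155, -28.08337085,  23.95505324,  -0.10583982,
         3.43651062, -63.16841233]), 'joint_efforts': array([  8.78032297, -30.39395571, -50.35877824,   0.30324049,
         0.37677244,   2.40702555]), 'tool_pos': array([318.20694225, 293.37633987, 244.35027046]), 'tcp_rot': array([-1.79996729e+02,  9.51681985e-03,  1.74564215e+02]), 'ft_force': array([1.05406025, 0.29939454, 0.59017352]), 'wrist_torque': array([-0.01712198, -0.02134359, -0.05687785]), 'finger_gap': 0.24618255340932926}
```

>>> carry_out(commands=[[[0,-33,-52,0,0,0,0],[0,-66,-104,0,0,0,0],[0,-99,-156,0,0,0,0],[0,-132,-208,5,0,0,0],[0,-165,-260,10,0,0,0]]])

```text
time: 1.35
tool_pos: [457.8, 18.7, 234.5]
tcp_rot: [180.0, 0.0, 174.5]
ft_force: [0.7, 1.9, -0.7]
finger_gap: -0.1
```

>>> carry_out(commands=[[[0,-33,-52,5,0,0,0],[0,-60,-95,10,0,0,0],[0,-72,-115,15,0,0,0],[0,-72,-115,15,0,0,0],[0,-72,-115,15,0,0,0]]])

```text
time: 1.98
tool_pos: [517.7, -100.0, 219.4]
tcp_rot: [180.0, -0.1, 174.5]
ft_force: [-0.3, 0.3, -0.4]
finger_gap: 0.1
```

Run:
```python
from h import *
print(to_tool([519,-103,195]).round(1), r.sense()); cv2.imwrite("pics/w1.png", viewer.snapshot("wrist")[...,::-1])
c=viewer.calibration("wrist")
for p in [[507.1,139.4,165],[495.7,20,165],[484.3,-99.5,165],[472.9,-219,165]]: print(proj(p,c).round(), c["k1"])
```

```text
[-1.6 -2.9 24.4] {'time': 1.975, 'joint_pos': array([-1.65196402e+01, -2.84135519e+00,  9.91025915e+01,  1.92707799e-02,
        8.37938542e+01, -1.01063800e+02]), 'qd': array([ 0.89492232, -0.75916879,  0.15990536, -0.06636444, -0.08521422,
       -0.09094478]), 'joint_efforts': array([-8.65838248e-01, -4.61687243e+01, -4.95365918e+01, -8.11153161e-02,
       -4.74920031e-02, -2.09128973e-02]), 'tool_pos': array([ 517.68247476, -100.01256738,  219.35905004]), 'tcp_rot': array([ 1.79970628e+02, -5.03909607e-02,  1.74542080e+02]), 'ft_force': array([-0.29462509,  0.32082829, -0.39031143]), 'wrist_torque': array([-0.01657303, -0.01460495,  0.0123484 ]), 'finger_gap': 0.05170801231252474}
[[744. 175.]] -0.027109165428370382
[[518. 174.]] -0.027109165428370382
[[274. 173.]] -0.027109165428370382
[[ 31. 174.]] -0.027109165428370382
```

View pics/w1.png

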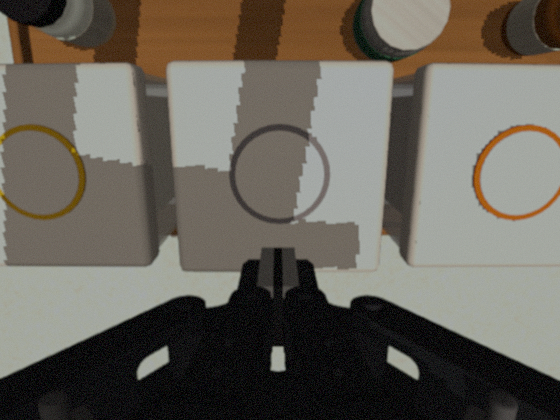

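Lid 3's disc is at (280,173), and the tip stands over its far half at about (278,250). Lid 3 spans about 225 px and looks slightly larger than its neighbours, which could mean it stands proud. I'll feel down on it.

>>> carry_out(commands=[[[0,0,-1,12,0,0,0],[0,0,-1,22,0,0,0],[0,0,-1,25,0,0,0],[0,0,-1,25,0,0,0]]])

```text
time: 2.52
tool_pos: [517.7, -101.4, 194.2]
tcp_rot: [180.0, -0.0, 174.5]
ft_force: [-1.1, -0.1, 0.2]
finger_gap: -0.2
```

>>> carry_out(commands=[[[0,0,0,1,0,0,0],[0,0,0,2,0,0,0]]])

```text
time: 2.78
tool_pos: [518.2, -101.7, 192.9]
tcp_rot: [-180.0, 0.0, 174.5]
ft_force: [0.0, -0.9, 0.1]
finger_gap: 0.4
```

>>> carry_out(commands=[[[0,0,0,1,0,0,0],[0,0,0,2,0,0,0]]])

```text
time: 3.02
tool_pos: [518.0, -101.7, 190.6]
tcp_rot: [-180.0, 0.0, 174.5]
ft_force: [-0.4, 0.1, -0.4]
finger_gap: 0.2
```

>>> carry_out(commands=[[[0,0,0,1,0,0,0],[0,0,0,1.5,0,0,0]]])

```text
time: 3.28
tool_pos: [517.9, -101.6, 189.0]
tcp_rot: [180.0, -0.0, 174.5]
ft_force: [-0.1, -1.0, -0.3]
finger_gap: -0.1
```

>>> carry_out(commands=[[[0,0,0,1,0,0,0],[0,0,0,1.5,0,0,0]]])

```text
time: 3.52
tool_pos: [518.0, -101.6, 187.6]
tcp_rot: [-180.0, 0.0, 174.5]
ft_force: [0.6, -0.3, 0.1]
finger_gap: -0.0
```

>>> carry_out(commands=[[[0,0,0,1,0,0,0],[0,0,0,1.5,0,0,0]]])

```text
time: 3.78
tool_pos: [518.3, -101.7, 186.4]
tcp_rot: [-180.0, 0.0, 174.5]
ft_force: [1.0, 0.7, 1.7]
finger_gap: -0.0
```

>>> carry_out(commands=[[[0,0,0,1,0,0,0],[0,0,0,1.5,0,0,0]]])

```text
time: 4.03
tool_pos: [518.5, -101.7, 185.1]
tcp_rot: [-180.0, 0.1, 174.5]
ft_force: [3.2, -0.7, 3.5]
finger_gap: 0.1
```

>>> carry_out(commands=[[[0,0,0,1,0,0,0],[0,0,0,1,0,0,0]]])

```text
time: 4.28
tool_pos: [518.5, -101.7, 184.1]
tcp_rot: [-180.0, 0.1, 174.5]
ft_force: [4.2, -0.8, 3.6]
finger_gap: -0.1
```

Run:
```python
from h import *
print({k:r.sense()[k].round(2) for k in("tool_pos","ft_force","wrist_torque")}); cv2.imwrite("pics/w2.png", viewer.snapshot("wrist")[...,::-1])
```

```text
{'tool_pos': array([ 518.51, -101.75,  184.1 ]), 'ft_force': array([ 4.15, -0.82,  3.58]), 'wrist_torque': array([-0.05, -0.54, -0.01])}
```

View pics/w2.png

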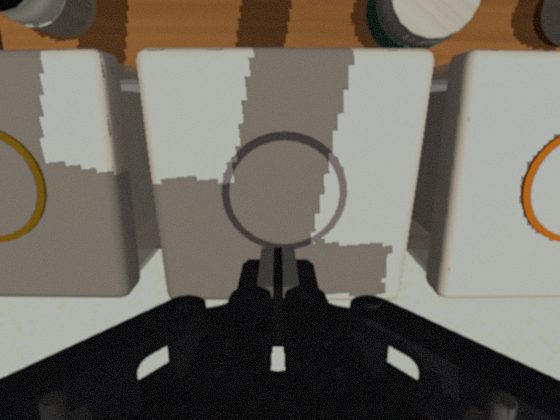

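Lid 3 is visibly tilted: its near edge spans 138–432 and its far edge 165–405, a trapezoid its neighbours don't show. The tip has sunk about 2.5 mm at only about 3.6 N, so this lid rocks. I'll press slightly further to be clear of 0.06 rad.

>>> carry_out(commands=[[[0,0,0,1,0,0,0],[0,0,0,1,0,0,0],[0,0,0,1,0,0,0]]])

```text
time: 4.7
tool_pos: [518.6, -101.8, 183.7]
tcp_rot: [-180.0, 0.1, 174.5]
ft_force: [2.6, -0.1, 7.6]
finger_gap: -0.2
```

Force now rises to 7.6 N with almost no further travel, so the edge is at its stop. I'll lift clear and move over the middle.

>>> carry_out(commands=[[[0,0,0,-6,0,0,0],[0,0,0,-18,0,0,0],[0,34,0,-18,0,0,0],[0,34,0,-18,0,0,0],[0,34,0,-18,0,0,0]]])

```text
time: 5.32
tool_pos: [484.4, -98.4, 200.9]
tcp_rot: [-180.0, 0.0, 174.5]
ft_force: [0.3, 0.1, 0.1]
finger_gap: 0.2
```

Run:
```python
from h import *
s=r.sense(); print(s["tool_pos"],s["ft_force"]); cv2.imwrite("pics/s2.png", cv2.resize(viewer.snapshot("side")[120:330,180:390,::-1],None,fx=2.8,fy=2.8,interpolation=cv2.INTER_CUBIC))
```

```text
[484.36730456 -98.43402014 200.90179307] [0.27736745 0.11817322 0.12852211]
```

View pics/s2.png

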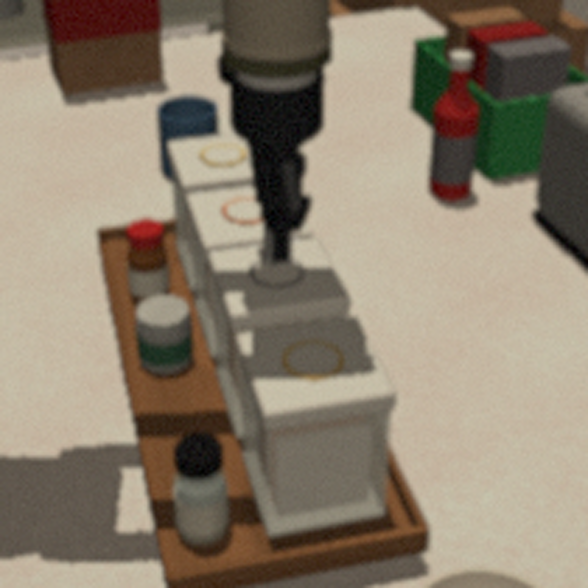

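The tip is over the disc of lid 3, at about (278,268) in this crop, and nothing else has moved. Now the centre press.

>>> carry_out(commands=[[[0,0,0,8,0,0,0],[0,0,0,12,0,0,0],[0,0,0,13,0,0,0]]])

```text
time: 5.75
tool_pos: [484.1, -98.3, 187.3]
tcp_rot: [180.0, -0.0, 174.5]
ft_force: [-0.9, 0.4, 4.3]
finger_gap: -0.3
```

>>> carry_out(commands=[[[0,0,0,1,0,0,0],[0,0,0,2,0,0,0]]])

```text
time: 6.0
tool_pos: [484.3, -98.3, 186.4]
tcp_rot: [-180.0, 0.0, 174.5]
ft_force: [-3.2, 1.0, 6.6]
finger_gap: 0.1
```

>>> carry_out(commands=[[[0,0,0,1,0,0,0],[0,0,0,2,0,0,0]]])

```text
time: 6.25
tool_pos: [484.3, -98.4, 184.5]
tcp_rot: [-180.0, 0.0, 174.5]
ft_force: [-2.8, 1.4, 6.5]
finger_gap: -0.0
```

>>> carry_out(commands=[[[0,0,0,1,0,0,0],[0,0,0,1.5,0,0,0]]])

```text
time: 6.5
tool_pos: [484.3, -98.4, 183.0]
tcp_rot: [-180.0, 0.0, 174.5]
ft_force: [-2.1, 1.4, 6.8]
finger_gap: -0.2
```

It slides at about 6.6 N from contact near 187, so I'll carry on until the force rises.

>>> carry_out(commands=[[[0,0,0,1,0,0,0],[0,0,0,1.5,0,0,0]]])

```text
time: 6.75
tool_pos: [484.2, -98.3, 181.6]
tcp_rot: [-180.0, 0.0, 174.5]
ft_force: [-5.8, 1.1, 10.6]
finger_gap: 0.2
```

>>> carry_out(commands=[[[0,0,0,1,0,0,0],[0,0,0,1,0,0,0]]])

```text
time: 7.0
tool_pos: [484.3, -98.4, 181.6]
tcp_rot: [-180.0, 0.0, 174.5]
ft_force: [-8.4, 2.7, 16.5]
finger_gap: 0.3
```

>>> carry_out(commands=[[[0,0,0,1,0,0,0],[0,0,0,1,0,0,0]]])

```text
time: 7.25
tool_pos: [484.3, -98.4, 181.5]
tcp_rot: [-180.0, 0.0, 174.5]
ft_force: [-12.2, 3.7, 22.6]
finger_gap: 0.2
```

It hits a hard stop at 181.5 after about 6 mm of travel, with force up to 22 N. I'll hold briefly, retract and take a last look.

>>> carry_out(commands=[[[0,0,0,0,0,0,0],[0,0,0,-8,0,0,0],[0,0,0,-25,0,0,0],[0,-34,0,-40,0,0,0],[0,-34,0,-40,0,0,0]]])

```text
time: 7.88
tool_pos: [520.1, -102.1, 220.7]
tcp_rot: [-180.0, 0.2, 174.5]
ft_force: [-1.2, 0.2, -0.5]
finger_gap: 0.1
```

>>> carry_out(commands=[[[0,0,0,0,0,0,0],[0,0,0,0,0,0,0],[0,0,0,0,0,0,0]]])

```text
time: 8.25
tool_pos: [517.4, -101.5, 218.3]
tcp_rot: [180.0, -0.0, 174.5]
ft_force: [-0.0, 0.8, 0.8]
finger_gap: -0.1
```

Run:
```python
from h import *
s=r.sense(); print(s["tool_pos"],s["ft_force"]); cv2.imwrite("pics/w3.png", viewer.snapshot("wrist")[...,::-1])
a=cv2.imread("pics/top0.png"); b=viewer.snapshot("top")[...,::-1]; cv2.imwrite("pics/t3.png", cv2.resize(np.hstack([a[170:290,110:460],b[170:290,110:460]]),None,fx=1.14,fy=1.14))
```

```text
[ 517.38101789 -101.50203957  218.29432489] [-0.00634814  0.75044907  0.80106429]
```

View pics/w3.png

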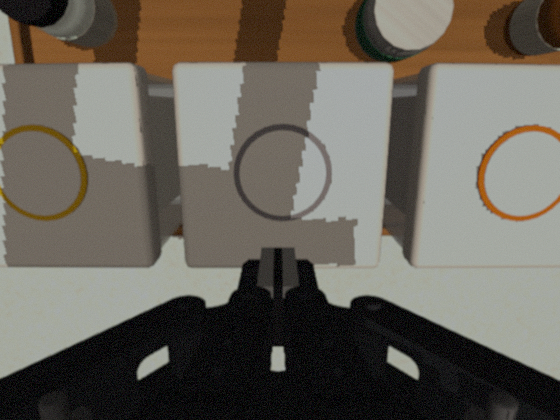

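View pics/t3.png

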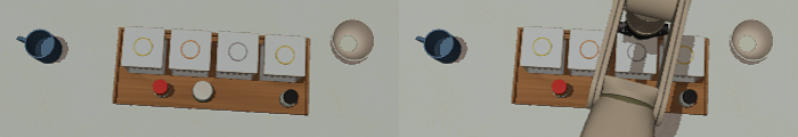

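From the same viewpoint, lid 3 now spans 174–393 (219 px, was 225). Its edges, at rows 63 and 267, line up with its neighbours' edges. The mug, bowl, red jar and black jar are where they were in the top view. The tin is hidden behind the arm there, but it is unchanged in the wrist view. Handing in.

```bash
python3 -c "
from bench import r
print(r.sense()['ft_force'].round(1)); print(r.hand_in())"
```

```text
[0.  0.2 0.2]
the job is handed in; nothing more can be done
None
```

The loose lid was number 3 from the robot's left. I rocked it, pressed it home and handed the job in at about 8.3 s; no verdict was reported.

- **Finding it:** I pressed only lid 3. It already looked slightly proud in the camera views, and it rocked, so lids 1, 2 and 4 were not touched. At about 34 mm beyond its middle, the far edge gave roughly 3 mm at 3.5 N and then met its stop. The wrist picture showed it clearly tilted. I estimate the tilt at 0.08 to 0.11 rad; the joint itself cannot be read.
- **Pressing it home:** The middle slid down about 6 mm at about 6.6 N (the task text says about 8 N). It then met a hard stop, where the force rose to about 23 N with no further travel.
- **Last checks:** After I retracted, the lid's apparent size and edges matched its neighbours. The tool force was about 0 N. The other things stood where they were; the tin was hidden from the top camera and checked in the wrist view only. I did not press the edge again after seating. No check failed, apart from that force being lower than stated.

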